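# Shut the finds case and clamp its lid with the draw latch

## Task

Get the small metal finds case ready for transport: push its lid fully shut, swing the latch's wire loop up and over the hook on the front of the lid, then press the latch lever down until it snaps over centre and lies flat against the case, clamping the lid. Do not disturb the things standing around the case.

Things in the scene. Friction and masses are not known exactly. Their poses are not given: they have to be found in the camera images.
- case: Bare-aluminium case with black corners, 110 mm deep (x), 200 mm wide (y), body 95 mm high, 121 mm with lid shut; immovable. Origin: centre of its underside, on the table; x points from the latch side (front wall's outer face at x = -55 mm) to the hinge side, z up. Pottery pieces and an eraser lie in its foam. End handles stand out 15 mm.
- lid (a joint): Angle (rad) of the lid (26 mm high, 110 x 200 mm) about its hinge at the far rim; 0 = shut, grows as it opens upward, at most 0.9. The hinge is stiff: the lid stays where it is left and needs about 1 to 3 N at its front edge to close.
- lid_hinge (a point): Middle of the lid's hinge line, at x = +55 mm, z = 95 mm in the case's frame; the line runs along the case's y.
- lid_edge (a point): Point on the lid's top face, mid-width, 12 mm behind its front face; 98 mm from the hinge along the lid and 26 mm above the hinge plane when shut. A place to push.
- keeper_seat (a point): Where the crossbar sits in the keeper, a steel hook on the lid's front face: trough 18 mm wide (y), open at top and sides, 9 mm from lid face to the upturned lip; lip's outer face 12 mm out from the lid face, its top 4 mm above this point. Lid shut: x = -61.5, z = 107 mm in the case frame, axes as the case's. Moves with the lid.
- lever (a joint): Angle (rad) of the steel latch lever about its pivot, axis along case y: 0 = hanging down flat on the case (closed); pi/2 = straight out in front (-x of case); more = outward and up, at most 2.5. Starts raised; friction holds it. Once hooked, springs resist from about 1.2 rad (2 to 5 N at its end); dead centre at about 0.5 rad, below that it snaps to 0.
- lever_pivot (a point): Lever's pivot, at x = -69 mm, y = 0, z = 75 mm in the case's frame (14 mm out from the front wall). The lever is 24 mm wide, 3 mm thick and reaches 38 mm from the pivot.
- lever_tip (a point): End of the lever, 37 mm from the pivot; it flares slightly away from the case.
- bail (a joint): Angle (rad) of the wire loop relative to the lever, same axis and sense, 0 to 3.7: at 0 the loop lies along the lever and past its end; grows as it swings up and over toward the case. Its hinge is 14 mm from the lever's pivot, 0.26 rad off the lever's line (toward case +x when closed). It turns freely and falls outward onto its stop or inward against the lid.
- bail_bar_mid (a point): Middle of the loop's crossbar, 4 mm wire along case y, 43 mm from the loop's hinge; loop 50 mm wide outside, 42 inside, stretches up to 7 mm on springs (8 N per mm). The bar must come in over the keeper's lip; it then rests on the lid's face and slides into the trough as the lever is pressed. Pressing the lever unhooked clamps nothing.
- vial: Clear vial with black cap, 23 mm across, 51 mm tall, loose, standing to the left of the case; origin at its underside. Leave it.
- jar: White plastic jar, 48 mm across, 54 mm tall, loose, standing to the right of the case; origin at its underside. Leave it.
- petri_dish: Flat clear dish with sherds, 86 mm across, 13 mm high, loose, on the left of the table; leave it.
- tub: Tub with green lid, 49 mm across, 30 mm high, loose, on the left of the table; leave it.

How it is judged:
On the way, in this order (a step that is already met when the one before it is completed fails the run):
1. the lid is shut (value of joint lid below 0.02 rad), for 0.2 s.
2. the loop's bar is over or in the keeper, behind its lip (value of joint lid below 0.03 rad and x of bail_bar_mid in the frame of keeper_seat above -0.004 m and z of bail_bar_mid in the frame of keeper_seat between -0.004 and 0.018 m), for 0.2 s.
At the end, for the whole second after the job is handed in: The lid is shut (within 0.02 rad), the loop's bar sits in the keeper (within 5 mm of the seat), the lever lies flat on the case (within 0.1 rad of closed), and vial and jar stand upright (value of joint lid below 0.02 rad and value of joint lever below 0.1 rad and distance between bail_bar_mid and keeper_seat below 0.005 m and z of bail_bar_mid in the frame of keeper_seat above -0.003 m and angle between each of vial, jar's own z axis and vertical below 0.2 rad); the robot touches nothing.
It fails at once if a thing standing around the case was disturbed (moved over 25 mm) (distance of any of vial, jar, petri_dish, tub from where it was at the start of the episode above 0.025 m).
It also fails if it takes over 48 s, if anything falls off the work surface, if the arm or the gripper's body presses on something with over 40 N, if the wrist force passes 120 N, or if a joint passes its speed limit or range.

## Robot

A 6-joint arm with a two-finger parallel gripper is mounted at the origin on a cart in front of the work surface, level with it; the furniture and walls round the work are solid. World frame = base frame: x ahead of the robot, y to its left, z up, the work surface at z = 0. Lengths are in m, angles in rad, forces in N, time in s.
With the tool pointing down it reaches from about 0.35 to 1 m from the base axis. Payload 7.1 kg.
Tool frame: the origin (TCP) lies between the finger pads; the fingertips stand 22 mm ahead of it and the grasp point (between the pads) lies 3 mm ahead of it; x points along the fingers, y is the direction in which the jaws open and shut, and the axes are right-handed (so a half turn about x gives the same grasp; the last joint's range is limited). The gripper opens to 85 mm and grips with 20 to 120 N. Pads are 22 mm wide; open, the fingers measure 114 mm over their backs; the gripper's body (76 mm by 85 mm) begins 54 mm behind the grasp point. The pads swing forward as they close: fully open they stand 13 mm farther back than shut.
Start: joints at [1.167, 0.423, 1.63, -0, 1.089, -0.019], TCP at [0.235, 0.579, 0.253] pointing down, gripper open.
Joint ranges: [-3, 3], [-0.9, 2.11], [0.09, 2.58], [-1.31, 4.45], [0.11, 2.69], [-2.54, 2.54]. Speed limits (rad/s): [2.39, 2.39, 3.01, 3.14, 3.14, 3.14].

## Interface

Orientations are given as a rotation vector (axis times angle).
In Python, from rig import manip gives the robot as it stands. The module is installed in compiled form; this text tells all that it offers. Calls block until the motion is done:
- manip.move_to(position, orientation): joint-space move of the TCP to a pose.
- manip.servo_line(position, orientation=None, rate=0.15): straight line of the TCP; orientation=None keeps the orientation; rate is the mean speed in m/s.
- manip.set_joints(angles): joint-space move.
- manip.command_gripper(opening, f_grip=None): finger opening in m; f_grip is the grip in N (None keeps the last); returns when the fingers have stopped.
- manip.hold(seconds).
- manip.solve_ik(position, orientation): joint angles nearest the present ones, or None.
- manip.camera(name): name is "scene" or "top" or "wrist"; returns a dict with "image" (480x640x3 uint8, red, green, blue), "fx", "fy", "cx", "cy" (pixels), "cam_to_world" (4x4, takes a point from camera to world coordinates); the wrist camera has in their place "mount" (4x4, takes a point from camera to tool coordinates, whose origin is the TCP and whose axes are the tool frame's). Camera axes: x right, y down, z forward; pixel columns grow to the right and rows downward; lengths in m; the calibration is good to about 2 mm. A picture is of the moment at which its call begins: read the wrist's pose just before it. There is no depth.
A pose or a line that the arm cannot do raises manip.IKError and nothing moves.
- manip.sign_off(): hands the job in, once; it reports no verdict.
Readings, each from a call of its own:
- manip.get_time(): time.
- manip.get_joint_positions(): joint angles.
- manip.get_joint_vel(): joint speeds.
- manip.get_tau(): joint torques, N m.
- manip.get_position(): TCP position.
- manip.get_ee_rot(): TCP orientation.
- manip.get_contact_force(): force on the tool from outside, world axes, zero at the start.
- manip.get_torque(): the same for the moment, N m.
- manip.get_width(): finger opening in m.
Only numpy, scipy, OpenCV 4.12 (cv2) and the standard library are available. Lean on these libraries where they do the work, as an engineer would, in place of code of your own. Each camera call takes 0.05 s, during which the arm holds its last target.

## Working session

There is one attempt and no reset: what is moved stays moved. The work goes in short steps, each a Python script; the robot and the scene stay as the last script left them, time stands still between calls to the robot, and variables do not carry over. Pictures are saved under pics/ and viewed, and the job is handed in when it is done.

```bash
mkdir -p pics; ls; python3 - <<'E'
from rig import manip
import cv2
for n in ["scene","top","wrist"]:
    c=manip.camera(n); cv2.imwrite(f"pics/{n}0.png",c["image"][:,:,::-1])
    print(n,c["fx"],c["fy"],c["cx"],c["cy"]); print(c.get("cam_to_world",c.get("mount")).round(4).tolist())
print(manip.get_time(),manip.get_position(),manip.get_ee_rot())
E
```

```text
pics
scene 614.3258814847468 614.3258814847468 327.9411410021205 234.5428021440221
[[0.8831, -0.3608, 0.2998, 0.1505], [-0.469, -0.6947, 0.5454, -0.7419], [0.0115, -0.6222, -0.7828, 1.1002], [0.0, 0.0, 0.0, 1.0]]
top 592.3650952018593 592.3650952018593 327.76774349192743 240.09768211458135
[[-0.0042, -0.997, 0.0769, 0.477], [-1.0, 0.0042, -0.0009, -0.0315], [0.0005, -0.0769, -0.997, 1.3418], [0.0, 0.0, 0.0, 1.0]]
wrist 415.0898100749197 415.0898100749197 317.72034585502126 246.20913027552487
[[-0.0007, -0.2688, 0.9632, -0.12], [1.0, 0.0002, 0.0008, -0.0008], [-0.0004, 0.9632, 0.2688, -0.0678], [0.0, 0.0, 0.0, 1.0]]
0.15 [0.2344221  0.57894135 0.25268951] [ 0.30088437  1.54987015 -0.30278259]
```

View pics/scene0.png

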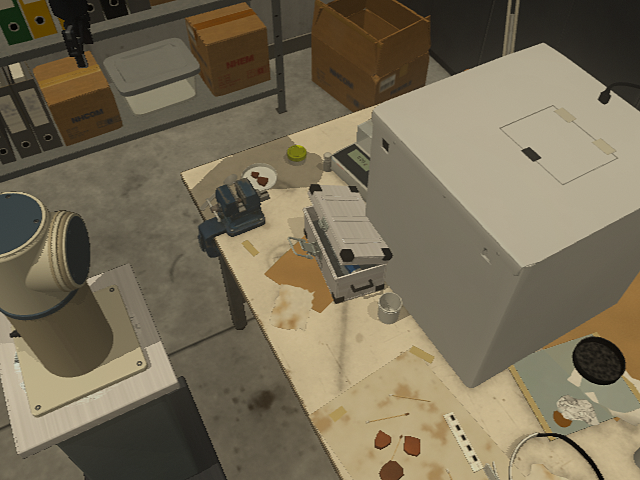

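View pics/top0.png

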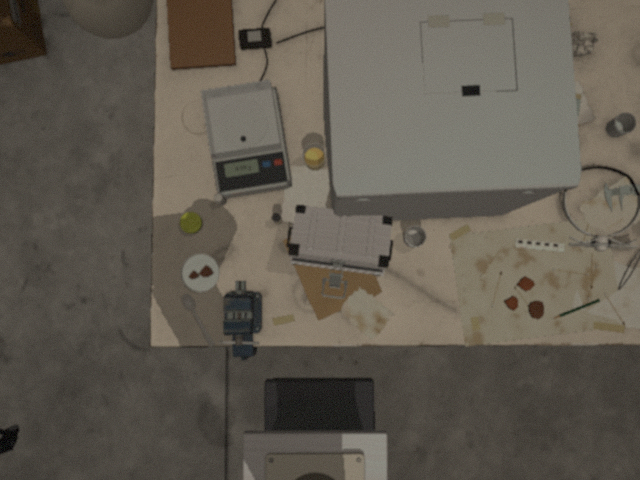

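View pics/wrist0.png

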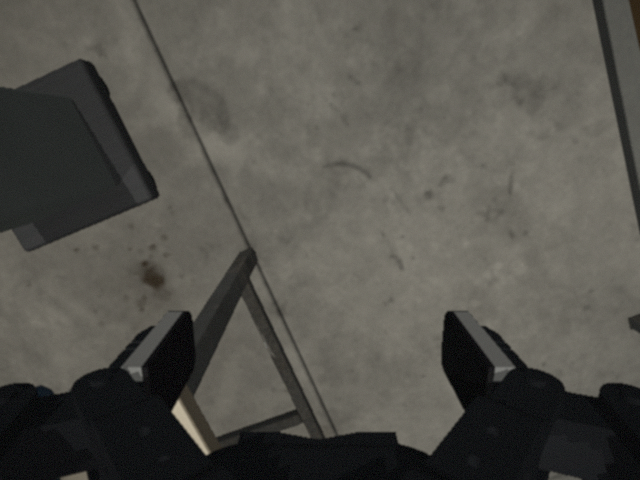

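```bash
python3 - <<'E'
import cv2
a=cv2.imread("pics/top0.png")[100:300,220:460]; cv2.imwrite("pics/top0c.png",cv2.resize(a,(720,600),interpolation=cv2.INTER_CUBIC))
a=cv2.imread("pics/scene0.png")[100:340,180:500]; cv2.imwrite("pics/scene0c.png",cv2.resize(a,(800,600),interpolation=cv2.INTER_CUBIC))
E
```

```text
(no output)
```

The case is at about (340,240) in the top view, with the big white box just behind it, the vial at (276,216) and the jar at (413,236). In the scene view the loop sticks out in front at about (298,247).

View pics/top0c.png

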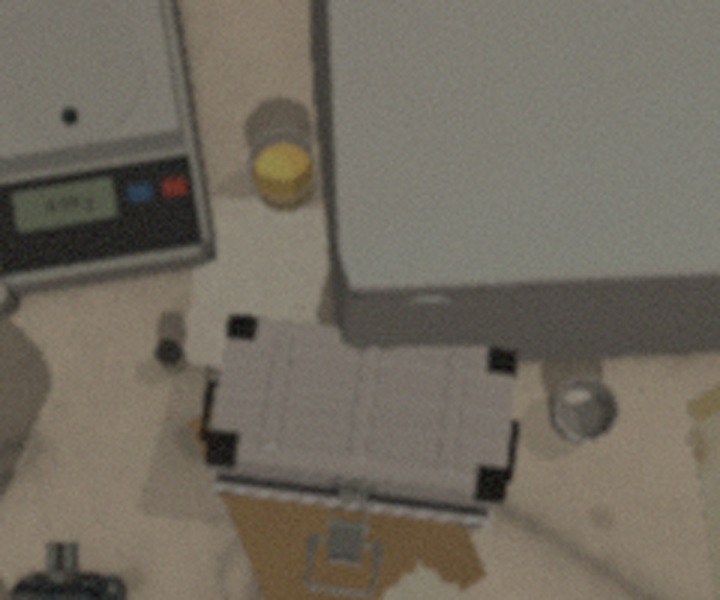

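View pics/scene0c.png

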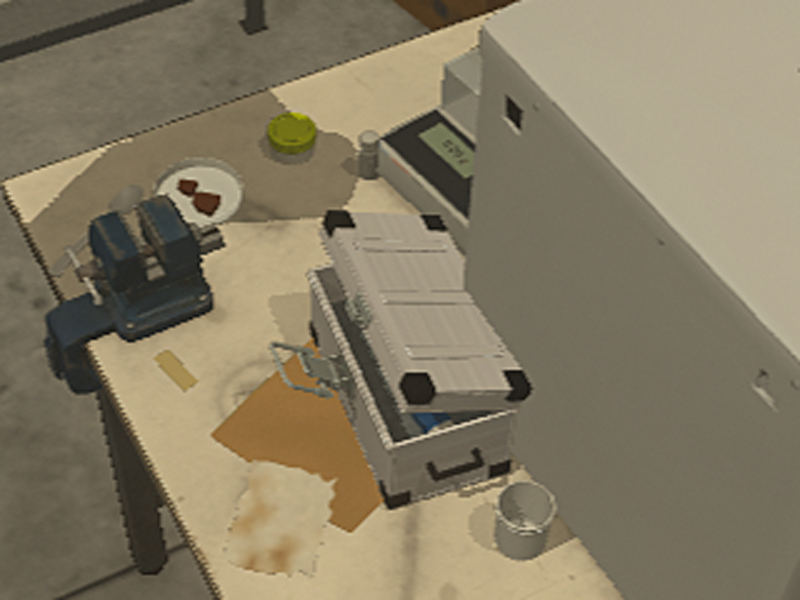

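```bash
cat > geo.py <<'E'
import numpy as np
from scipy.spatial.transform import Rotation as R
from scipy.optimize import least_squares
CAM={"scene":(614.326,327.941,234.543,np.array([[0.8831,-0.3608,0.2998,0.1505],[-0.469,-0.6947,0.5454,-0.7419],[0.0115,-0.6222,-0.7828,1.1002],[0,0,0,1]])),
"top":(592.365,327.768,240.098,np.array([[-0.0042,-0.997,0.0769,0.477],[-1,0.0042,-0.0009,-0.0315],[0.0005,-0.0769,-0.997,1.3418],[0,0,0,1]]))}
def proj(cam,p):
    f,cx,cy,T=CAM[cam]; q=T[:3,:3].T@(np.asarray(p)-T[:3,3]); return np.array([f*q[0]/q[2]+cx,f*q[1]/q[2]+cy])
def ray(cam,uv,z):
    f,cx,cy,T=CAM[cam]; d=T[:3,:3]@np.array([(uv[0]-cx)/f,(uv[1]-cy)/f,1]); o=T[:3,3]; return o+d*(z-o[2])/d[2]
def case2w(P,p):
    c,s=np.cos(P[2]),np.sin(P[2]); p=np.asarray(p); return np.array([P[0]+c*p[0]-s*p[1],P[1]+s*p[0]+c*p[1],p[2]])
def lidpt(a,along,y,up): # along from hinge forward, up above hinge plane
    c,s=np.cos(a),np.sin(a); return np.array([0.055-(c*along+s*up)*1.0+0*0, y, 0.095+s*along+c*up]) if False else np.array([0.055-c*along+s*up,y,0.095+s*along+c*up])
E
python3 - <<'E'
from geo import *
t=lambda x,y:(220+x/3,100+y/3)
s=lambda x,y:(180+.4*x,100+.4*y)
obs=[("top",t(217,487),'c',(-.055,.1,.095)),("top",t(487,522),'c',(-.055,-.1,.095)),
("scene",s(312,272),'c',(-.055,.1,.095)),("scene",s(392,445),'c',(-.055,-.1,.095)),
("scene",s(392,505),'c',(-.055,-.1,0)),("scene",s(515,412),'c',(.055,-.1,.095)),("scene",s(510,468),'c',(.055,-.1,0)),
("scene",s(325,213),'l',(.11,.1,.026)),("scene",s(404,402),'l',(.11,-.1,.0)),("scene",s(402,378),'l',(.11,-.1,.026)),
("scene",s(530,388),'l',(0,-.1,.026)),("scene",s(440,215),'l',(0,.1,.026)),
("top",t(206,460),'l',(.11,.1,.026)),("top",t(507,500),'l',(.11,-.1,.026)),("top",t(230,316),'l',(0,.1,.026)),("top",t(517,350),'l',(0,-.1,.026))]
def pt(P,k,c): return case2w(P,c) if k=='c' else case2w(P,lidpt(P[3],*c))
f=lambda P:np.concatenate([proj(c,pt(P,k,q))-uv for c,uv,k,q in obs])
r=least_squares(f,[.5,-.05,-.1,.5],loss='soft_l1')
print(r.x,np.degrees(r.x[2:])); print(f(r.x).reshape(-1,2).round(1).tolist())
P=r.x
print("vial",ray("top",t(168,352),.051),"jar",ray("top",t(582,408),.05),"box corner top?")
# loop bar & lever in scene: 
uv=[s(292,388),s(273,348)]
# bar at plane y known: intersect ray with case planes
for name,u in (("barR",s(290,389)),("barL",s(276,346)),):
    pass
# fit lever & bail angles
def lev(P,L,B,yb):
    # direction at angle L: 0 = down(-z), pi/2 = -x
    d=lambda a:np.array([-np.sin(a),0,-np.cos(a)])
    pv=np.array([-.069,0,.075]); tip=pv+.037*d(L)
    bh=pv+.014*d(L-.26)
    bb=bh+.043*d(L+B)
    return tip,bh,bb
np.save('P.npy',P)
ob2=[("scene",s(290,389),-.025),("scene",s(274,346),.025),("top",t(308,587),.025),("top",t(377,594),-.025)]
g=lambda v:np.concatenate([proj(c,case2w(P,np.array([v[0],y,v[1]])))-u for c,u,y in ob2])
q=least_squares(g,[-.12,.1]);print("bar case xz",q.x,g(q.x).round(1))
E
```

```text
[ 0.56687563 -0.05705256 -0.13504536  0.36973746] [-7.73752913 21.18439611]
[[-3.4, 0.3], [0.9, 1.1], [-0.5, -1.8], [0.2, 0.9], [-0.8, 2.5], [2.0, -1.2], [0.1, 2.4], [1.3, -0.4], [-0.5, 5.3], [5.3, 6.2], [1.4, -0.0], [-0.0, -0.3], [-0.7, -0.2], [-1.7, -0.5], [-0.7, -0.0], [-0.9, 1.1]]
vial [0.62708032 0.08059829 0.051     ] jar [ 0.58484828 -0.22143527  0.05      ] box corner top?
bar case xz [-0.11367125  0.10182991] [ 0.7  0.6 -0.5 -0.6 -2.1 -0.5 -1.3  0.3]
```

```bash
cat >> geo.py <<'E'
P0=np.load('P.npy')
def rot(P,th,flip=1):
    # tool x=(s,0,-c) in case frame, tool y=flip*case y
    x=np.array([np.sin(th),0,-np.cos(th)]);y=np.array([0,flip,0]);z=np.cross(x,y)
    return (R.from_euler('z',P[2])*R.from_matrix(np.c_[x,y,z]))
def tcp(P,tip,th,ahead=.022):
    "TCP world for fingertip centre at case point tip"
    x=np.array([np.sin(th),0,-np.cos(th)]); return case2w(P,np.asarray(tip)-ahead*x)
E
python3 - <<'E'
from rig import manip
from geo import *
print(R.from_rotvec(manip.get_ee_rot()).as_matrix().round(2))
P=P0
for th,tip in [(.5,(-.03,0,.18)),(.5,(-.043,0,.121)),(.78,(-.125,0,.08)),(.78,(-.09,0,.12)),(0.1,(-.1,0,.1)),(.8,(-.075,0,.04)),(.3,(-.15,0,.18))]:
    for fl in (1,-1):
        q=manip.solve_ik(tcp(P,tip,th).tolist(),rot(P,th,fl).as_rotvec().tolist())
        print(th,tip,fl,None if q is None else np.round(q,2))
E
```

```text
[[-0.    0.38  0.93]
 [-0.    0.93 -0.38]
 [-1.   -0.    0.  ]]
0.5 (-0.03, 0, 0.18) 1 [-0.12  0.24  2.18 -0.04  0.22 -1.51]
0.5 (-0.03, 0, 0.18) -1 [-0.12  0.24  2.18 -0.04  0.22  1.63]
0.5 (-0.043, 0, 0.121) 1 None
0.5 (-0.043, 0, 0.121) -1 None
0.78 (-0.125, 0, 0.08) 1 [-0.1   0.6   2.56  3.18  0.79  1.57]
0.78 (-0.125, 0, 0.08) -1 [-0.1   0.6   2.56  3.18  0.79 -1.57]
0.78 (-0.09, 0, 0.12) 1 [-0.11  0.43  2.49  3.18  0.55  1.56]
0.78 (-0.09, 0, 0.12) -1 [-0.11  0.43  2.49  3.18  0.55 -1.58]
0.1 (-0.1, 0, 0.1) 1 [-0.12  0.38  2.11 -0.    0.54 -1.55]
0.1 (-0.1, 0, 0.1) -1 [-0.12  0.38  2.11 -0.    0.54  1.59]
0.8 (-0.075, 0, 0.04) 1 [-0.11  0.73  2.45  3.17  0.84  1.57]
0.8 (-0.075, 0, 0.04) -1 [-0.11  0.73  2.45  3.17  0.84 -1.57]
0.3 (-0.15, 0, 0.18) 1 [-0.11  0.1   2.29 -0.02  0.46 -1.53]
0.3 (-0.15, 0, 0.18) -1 [-0.11  0.1   2.29 -0.02  0.46  1.61]
```

```bash
python3 - <<'E'
from rig import manip
from geo import *
import cv2
P=P0
def ik(tip,th): 
    return manip.solve_ik(tcp(P,tip,th).tolist(),rot(P,th).as_rotvec().tolist())
for tip,th in [((-.10,0,.25),.9),((-.06,0,.22),.9),((-.12,0,.22),.9),((-.15,0,.2),.9)]:
    q=ik(tip,th); print(tip,th,None if q is None else np.round(q,2))
q=ik((-.10,0,.25),.9)
t0=manip.get_time()
manip.set_joints(list(q)); print(manip.get_time()-t0)
for tip,th in [((-.05,0,.121),.9),((-.15,0,.08),.78),((-.116,0,.086),.78),((-.13,0,.07),.9),((-.1,0,.13),.78),((-.1,0,.08),.9),((-.08,0,.05),.9),((-.105,0,.095),.6),((-.105,0,.095),.7)]:
    q=ik(tip,th); print(tip,th,None if q is None else np.round(q,2))
print(np.round(manip.get_joint_positions(),3))
p=manip.get_position();r=manip.get_ee_rot();c=manip.camera("wrist"); np.savez("w1.npz",p=p,r=r)
cv2.imwrite("pics/wrist1.png",c["image"][:,:,::-1])
E
```

```text
(-0.1, 0, 0.25) 0.9 [-0.1   0.02  2.49  3.24  0.27  1.5 ]
(-0.06, 0, 0.22) 0.9 [-0.11  0.18  2.44  3.2   0.38  1.53]
(-0.12, 0, 0.22) 0.9 [-0.1   0.1   2.56  3.21  0.42  1.53]
(-0.15, 0, 0.2) 0.9 None
2.725
(-0.05, 0, 0.121) 0.9 [-0.11  0.53  2.45  3.17  0.74  1.56]
(-0.15, 0, 0.08) 0.78 None
(-0.116, 0, 0.086) 0.78 [-0.1   0.57  2.54  3.18  0.74  1.57]
(-0.13, 0, 0.07) 0.9 None
(-0.1, 0, 0.13) 0.78 [-0.1   0.39  2.5   3.18  0.53  1.56]
(-0.1, 0, 0.08) 0.9 [-0.1   0.71  2.55  3.17  1.01  1.58]
(-0.08, 0, 0.05) 0.9 [-0.1   0.8   2.49  3.17  1.05  1.58]
(-0.105, 0, 0.095) 0.6 [-0.11  0.41  2.43  3.19  0.3   1.54]
(-0.105, 0, 0.095) 0.7 [-0.11  0.46  2.48  3.18  0.5   1.56]
[-0.101  0.023  2.492  3.239  0.275  1.498]
```

View pics/wrist1.png

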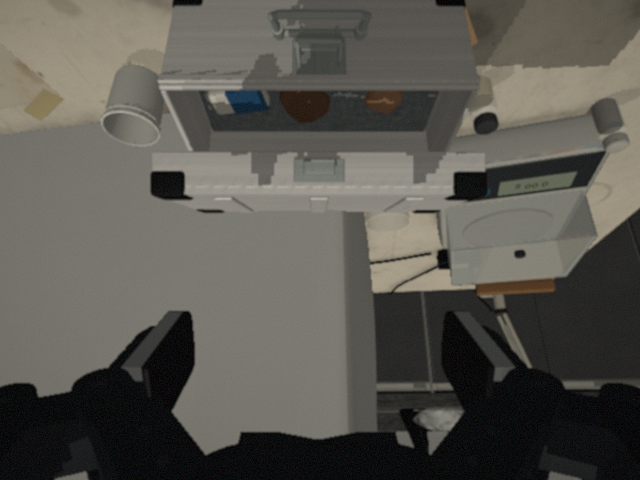

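```bash
python3 - <<'E'
import cv2
a=cv2.imread("pics/wrist1.png")[0:222,140:500]; cv2.imwrite("pics/wrist1c.png",cv2.resize(a,None,fx=2.2,fy=2.2,interpolation=cv2.INTER_CUBIC))
E
```

```text
(no output)
```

View pics/wrist1c.png

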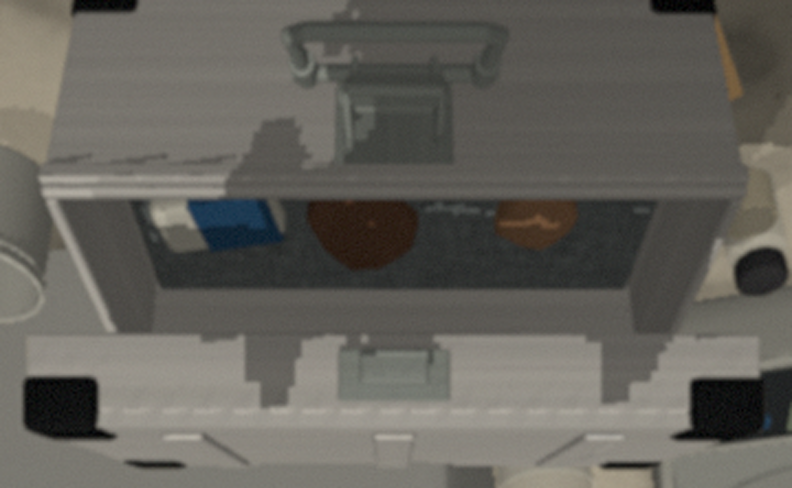

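```bash
cat > fit.py <<'E'
from geo import *
t=lambda x,y:(220+x/3,100+y/3)
s=lambda x,y:(180+.4*x,100+.4*y)
w=lambda x,y:(140+x/2.2,y/2.2)
M=np.array([[-0.0007,-0.2688,0.9632,-0.12],[1,0.0002,0.0008,-0.0008],[-0.0004,0.9632,0.2688,-0.0678],[0,0,0,1]])
z=np.load("w1.npz"); T=np.eye(4);T[:3,:3]=R.from_rotvec(z['r']).as_matrix();T[:3,3]=z['p']
CAM["w"]=(415.09,317.72,246.21,T@M)
obs=[("top",t(487,522),'c',(-.055,-.1,.095)),
("scene",s(312,272),'c',(-.055,.1,.095)),("scene",s(392,445),'c',(-.055,-.1,.095)),
("scene",s(530,388),'l',(0,-.1,.026)),("scene",s(440,215),'l',(0,.1,.026)),("scene",s(325,213),'l',(.11,.1,.026)),
("top",t(206,460),'l',(.11,.1,.026)),("top",t(507,500),'l',(.11,-.1,.026)),("top",t(230,316),'l',(0,.1,.026)),("top",t(517,350),'l',(0,-.1,.026)),
("w",w(40,190),'c',(-.055,-.1,.095)),("w",w(745,190),'c',(-.055,.1,.095)),
("w",w(25,338),'l',(.11,-.1,0)),("w",w(762,338),'l',(.11,.1,0)),("w",w(25,412),'l',(.11,-.1,.026)),("w",w(765,412),'l',(.11,.1,.026))]
def pt(P,k,c): return case2w(P,c) if k=='c' else case2w(P,lidpt(P[3],*c))
f=lambda P:np.concatenate([(proj(c,pt(P,k,q))-uv)*(1 if c=='w' else 1.) for c,uv,k,q in obs])
r=least_squares(f,P0,loss='soft_l1')
print(r.x); print(f(r.x).reshape(-1,2).round(1).tolist())
P=r.x; np.save('P.npy',P)
ob2=[("scene",s(290,389),-.025),("scene",s(274,346),.025),("top",t(308,587),.025),("top",t(377,594),-.025),("w",w(285,32),-.025),("w",w(508,32),.025)]
g=lambda v:np.concatenate([proj(c,case2w(P,np.array([v[0],v[2]+y,v[1]])))-u for c,u,y in ob2])
q=least_squares(g,[-.12,.1,0]);print("bar case x z y",q.x,g(q.x).round(1))
d=lambda a:np.array([-np.sin(a),-np.cos(a)])
pv=np.array([-.069,.075])
for L in np.arange(1.8,2.5,.1): print(L.round(2),pv+.014*d(L-.26)+.043*d(L), "tip",pv+.037*d(L))
E
python3 fit.py
```

```text
[ 0.56731184 -0.05664425 -0.13340717  0.3602137 ]
[[0.7, 0.8], [-0.5, -2.0], [0.4, 0.6], [1.4, -0.3], [-0.1, -0.5], [1.1, -0.2], [-0.9, -0.1], [-2.0, -0.5], [-1.0, -0.1], [-1.2, 0.9], [-1.0, 0.3], [2.0, 0.4], [0.3, -8.1], [-0.1, -8.0], [-0.4, 1.5], [-0.8, 1.6]]
bar case x z y [-0.11228877  0.10476922  0.00017957] [ 1.5 -0.7  0.2 -1.8 -2.3 -1.3 -1.4 -0.6 -1.8 -0.3  0.6 -0.3]
1.8 [-0.12486881  0.08433861] tip [-0.10503236  0.08340648]
1.9 [-0.12365739  0.08986953] tip [-0.1040131   0.08696171]
2.0 [-0.12189986  0.09525188] tip [-0.102644    0.09039743]
2.1 [-0.11961376  0.10043188] tip [-0.10093875  0.09367931]
2.2 [-0.11682196  0.10535777] tip [-0.09891437  0.09677454]
2.3 [-0.11355233  0.10998034] tip [-0.09659109  0.09965221]
2.4 [-0.10983754  0.11425339] tip [-0.09399214  0.10228357]
```

```bash
cat >> geo.py <<'E'
def goto(manip,P,pt,th,rate=.1,off=(0,0),line=True):
    """fingertip centre at pt + off in tool (x along,z normal) : the point of the tool at (tip+off) lands on pt"""
    x=np.array([np.sin(th),0,-np.cos(th)]);z=np.array([np.cos(th),0,np.sin(th)])
    p=case2w(P,np.asarray(pt)-(.022+off[0])*x-off[1]*z).tolist(); o=rot(P,th).as_rotvec().tolist()
    if line: manip.servo_line(p,o,rate=rate)
    else: manip.move_to(p,o)
def snap(manip,name,cam):
    import cv2
    c=manip.camera(cam); cv2.imwrite(f"pics/{name}.png",c["image"][:,:,::-1])
E
python3 - <<'E'
from rig import manip
from geo import *
P=P0
manip.command_gripper(0.0,40)
lo=(0,-.011)
goto(manip,P,lidpt(.36,.098,0,.026)+[0,0,.03],.9,.2,lo)
print(manip.get_time(),manip.get_contact_force())
for a in [.4,.3,.2,.1,.04]:
    goto(manip,P,lidpt(a,.098,0,.026),.9,.08,lo)
    print(a,manip.get_time().__round__(2),np.round(manip.get_contact_force(),1))
for dz in [.001,-.001,-.002,-.003,-.004,-.005]:
    goto(manip,P,lidpt(0,.098,0,.026)+[0,0,dz],.9,.05,lo)
    F=manip.get_contact_force(); print(dz,manip.get_time().__round__(2),np.round(F,1))
    if F[2]>12: break
manip.hold(.3)
snap(manip,"w2","wrist"); snap(manip,"s2","scene")
E
```

```text
4.3333 [-0.18094775  0.35082746  0.40301988]
0.4 4.82 [-0.1  0.1  0.1]
0.3 5.09 [-0.8  0.6 -0.3]
0.2 5.37 [ 0.3  0.5 -0.4]
0.1 5.64 [-0.3  0.2 -0.4]
0.04 5.89 [0.6 0.3 0.3]
0.001 6.14 [-0.2  0.1  0.8]
-0.001 6.39 [0.4 0.  0.7]
-0.002 6.64 [-1.4  0.3  3.2]
-0.003 6.89 [-5.8  0.5 10.2]
-0.004 7.14 [-10.2   1.6  19.3]
```

View pics/w2.png

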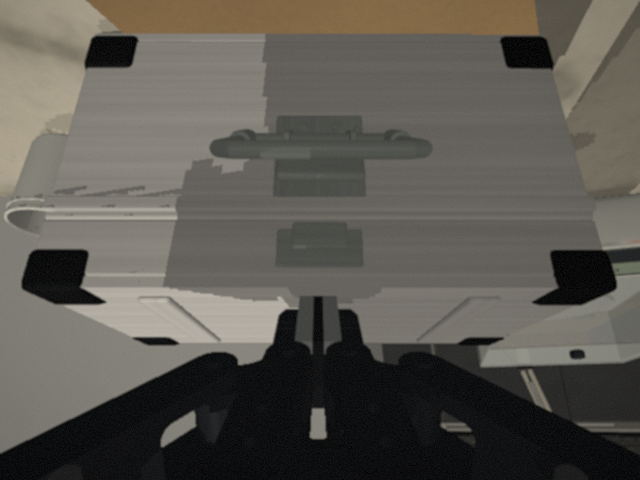

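View pics/s2.png

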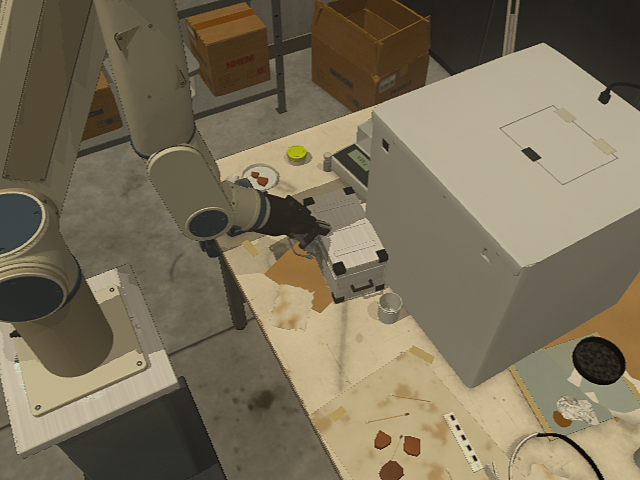

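```bash
python3 - <<'E'
from rig import manip
from geo import *
P=P0
M=np.array([[-0.0007,-0.2688,0.9632,-0.12],[1,0.0002,0.0008,-0.0008],[-0.0004,0.9632,0.2688,-0.0678],[0,0,0,1]])
T=np.eye(4);T[:3,:3]=R.from_rotvec(manip.get_ee_rot()).as_matrix();T[:3,3]=manip.get_position()
CAM["w"]=(415.09,317.72,246.21,T@M)
d=lambda a:np.array([-np.sin(a),-np.cos(a)]); pv=np.array([-.069,.075])
for L in np.arange(1.9,2.51,.1):
    b=pv+.014*d(L-.26)+.043*d(L); print(L.round(1),proj("w",case2w(P,[b[0],-.025,b[1]])).round(0),proj("w",case2w(P,[b[0],.025,b[1]])).round(0))
for x,z in [(-.0615,.111),(-.067,.111),(-.055,.121),(-.055,.095)]: print(x,z,[proj("w",case2w(P,[x,y,z])).round(0) for y in (-.009,.009)])
E
```

```text
1.9 [204.  54.] [438.  54.]
2.0 [203.  80.] [439.  80.]
2.1 [203. 107.] [439. 107.]
2.2 [204. 134.] [438. 134.]
2.3 [206. 161.] [436. 161.]
2.4 [208. 187.] [434. 187.]
2.5 [211. 211.] [431. 211.]
-0.0615 0.111 [array([293., 254.]), array([347., 254.])]
-0.067 0.111 [array([292., 247.]), array([348., 247.])]
-0.055 0.121 [array([293., 288.]), array([346., 288.])]
-0.055 0.095 [array([295., 219.]), array([344., 219.])]
```

```bash
cat > bail.py <<'E'
from geo import *
H=np.array([-.0818,0,.0807])
def bar(a): return H+.043*np.array([-np.sin(a),0,-np.cos(a)])
a0=np.arctan2(.1152-.0818,-(.1077-.0807))
way=[]  # (pt, th, off)
def W(a,th,e,cl): # bar centre sits at tool offset: e back from tip, z=+.011+.002+cl
    way.append((bar(a),th,(-e,.013+cl)))
W(a0,.66,-.05,.006);W(a0,.66,-.02,.006)
W(a0,.66,.008,.006)
for a in np.linspace(a0-.03,np.pi+.28,8):
    u=(a-a0)/(np.pi+.28-a0); W(a,.66+.14*u,.008-.003*u,0)
E
python3 - <<'E'
from rig import manip
from bail import *
P=P0
for pt,th,off in way:
    x=np.array([np.sin(th),0,-np.cos(th)]);z=np.array([np.cos(th),0,np.sin(th)])
    p=case2w(P,pt-(.022+off[0])*x-off[1]*z); q=manip.solve_ik(p.tolist(),rot(P,th).as_rotvec().tolist())
    print(pt.round(4),round(th,2),None if q is None else np.round(q,2))
E
```

```text
[-0.1152  0.      0.1077] 0.66 [-0.1   0.25  2.56  3.2   0.33  1.54]
[-0.1152  0.      0.1077] 0.66 [-0.1   0.36  2.53  3.19  0.41  1.55]
[-0.1152  0.      0.1077] 0.66 [-0.1   0.45  2.5   3.18  0.47  1.56]
[-0.116   0.      0.1067] 0.66 [-0.11  0.44  2.49  3.18  0.45  1.56]
[-0.1111  0.      0.1122] 0.68 [-0.11  0.44  2.49  3.18  0.46  1.56]
[-0.1053  0.      0.1167] 0.7 [-0.11  0.43  2.49  3.18  0.48  1.56]
[-0.0988  0.      0.1202] 0.72 [-0.11  0.43  2.49  3.18  0.5   1.56]
[-0.0918  0.      0.1225] 0.74 [-0.11  0.44  2.48  3.18  0.52  1.56]
[-0.0845  0.      0.1236] 0.76 [-0.11  0.45  2.48  3.18  0.54  1.56]
[-0.0771  0.      0.1234] 0.78 [-0.11  0.47  2.47  3.18  0.58  1.56]
[-0.0699  0.      0.122 ] 0.8 [-0.11  0.49  2.46  3.17  0.61  1.56]
```

```bash
python3 - <<'E'
from rig import manip
from bail import *
P=P0
goto(manip,P,lidpt(0,.098,0,.026)+[-.01,0,.035],.85,.15,(0,-.011))
print(manip.get_time(),np.round(manip.get_contact_force(),1))
for pt,th,off in way[:2]: goto(manip,P,pt,th,.15,off)
goto(manip,P,*way[2][:2],.06,way[2][2])
print(manip.get_time(),np.round(manip.get_contact_force(),1))
snap(manip,"w3","wrist"); snap(manip,"s3","scene")
import cv2
a=cv2.imread("pics/s3.png")[180:300,250:410]; cv2.imwrite("pics/s3c.png",cv2.resize(a,(800,600),interpolation=cv2.INTER_CUBIC))
E
```

```text
7.9583 [-0.6  0.1  0.7]
9.8417 [-0.7  0.5  0. ]
```

View pics/w3.png

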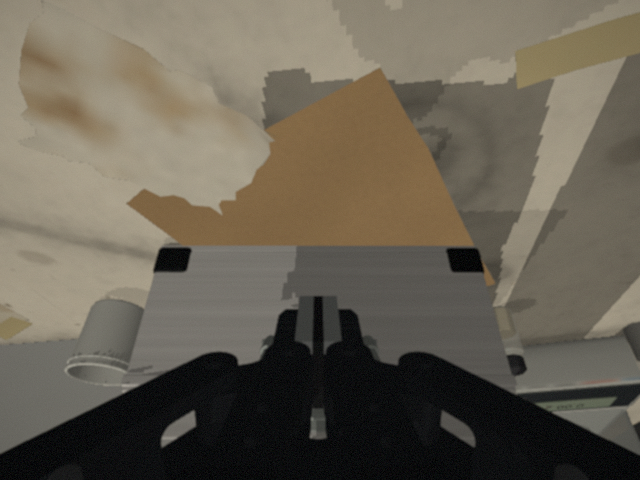

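View pics/s3c.png

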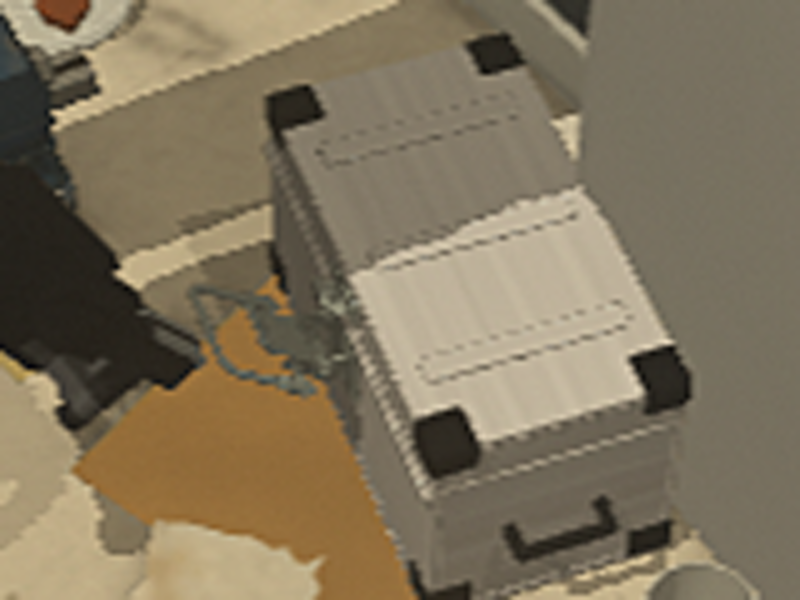

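Lid shut; the fingertip (crop (200,355)) sits just outside and below the bar. Now the swing.

```bash
python3 - <<'E'
from rig import manip
from bail import *
P=P0
for i,(pt,th,off) in enumerate(way[3:]):
    goto(manip,P,pt,th,.05,off); print(i,round(manip.get_time(),2),np.round(manip.get_contact_force(),1))
    if i in(2,5): snap(manip,f"s4_{i}","scene")
snap(manip,"w4","wrist"); snap(manip,"s4","scene")
import cv2
t=[cv2.resize(cv2.imread(f"pics/{n}.png")[200:290,270:390],(400,300),interpolation=cv2.INTER_CUBIC) for n in("s4_2","s4_5","s4")]
t.append(cv2.resize(cv2.imread("pics/w4.png"),(400,300)))
cv2.imwrite("pics/m4.png",np.vstack([np.hstack(t[:2]),np.hstack(t[2:])]))
E
```

```text
0 10.19 [-0.4  0.2 -0.9]
1 10.48 [-0.8 -0.  -0.1]
2 10.78 [ 0.3  0.5 -0.7]
3 11.12 [ 0.  -1.2 -0.1]
4 11.41 [-0.7  0.6 -0.4]
5 11.7 [-0.5 -0.4 -0.1]
6 12.04 [-0.5  0.8 -0. ]
7 12.33 [-0.6 -0.2 -0.3]
```

View pics/m4.png

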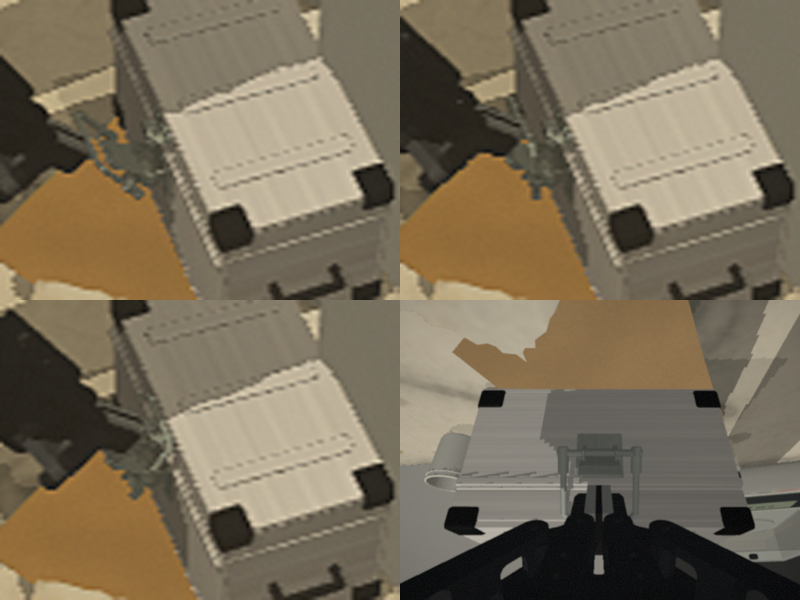

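```bash
python3 - <<'E'
from rig import manip
from bail import *
P=P0
pt,th,off=way[-1]
goto(manip,P,pt,th,.12,(off[0]-.0+.0-.0-.0+.0+0-.0,off[1]+.003) if 0 else (off[0],off[1]))
goto(manip,P,pt,th,.12,(-(.005-.06)*1.0,off[1]))
print(manip.get_time())
manip.hold(.2)
z=dict(p=manip.get_position(),r=manip.get_ee_rot()); np.savez("w5.npz",**z)
snap(manip,"w5","wrist"); snap(manip,"s5","scene")
import cv2
a=cv2.imread("pics/w5.png")[60:360,140:500]; cv2.imwrite("pics/w5c.png",cv2.resize(a,(720,600),interpolation=cv2.INTER_CUBIC))
a=cv2.imread("pics/s5.png")[200:290,270:390]; cv2.imwrite("pics/s5c.png",cv2.resize(a,(800,600),interpolation=cv2.INTER_CUBIC))
E
```

```text
13.3333
```

View pics/w5c.png

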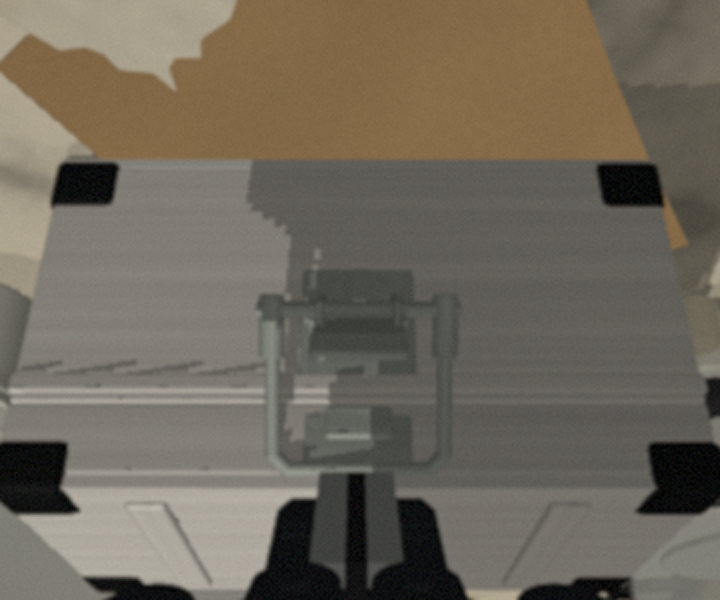

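View pics/s5c.png

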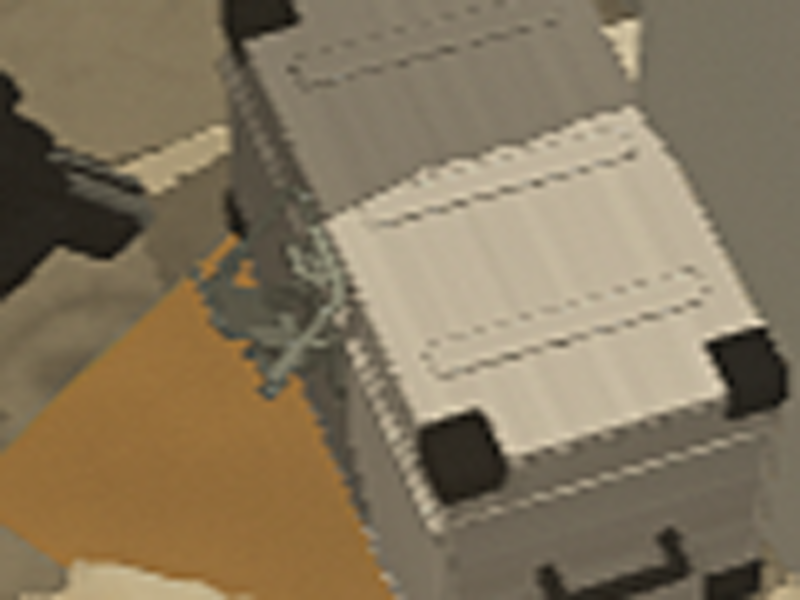

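```bash
python3 - <<'E'
from geo import *
P=P0
M=np.array([[-0.0007,-0.2688,0.9632,-0.12],[1,0.0002,0.0008,-0.0008],[-0.0004,0.9632,0.2688,-0.0678],[0,0,0,1]])
z=np.load("w5.npz");T=np.eye(4);T[:3,:3]=R.from_rotvec(z['r']).as_matrix();T[:3,3]=z['p']
CAM["w"]=(415.09,317.72,246.21,T@M)
c=lambda u:((u-[140,60])*2).round(0)
d=lambda a:np.array([-np.sin(a),-np.cos(a)]); pv=np.array([-.069,.075])
for L in np.arange(1.6,2.51,.1):
    b=pv+.037*d(L);h=pv+.014*d(L-.26); print(L.round(1),"tip",[c(proj("w",case2w(P,[b[0],y,b[1]]))) for y in(-.012,.012)],"hinge",[c(proj("w",case2w(P,[h[0],y,h[1]]))) for y in(-.025,.025)])
print("bar at face", [c(proj("w",case2w(P,[-.057,y,.114]))) for y in(-.025,.025)],"lip",[c(proj("w",case2w(P,[-.067,y,.111]))) for y in(-.009,.009)])
E
python3 - <<'E'
import cv2
a=cv2.imread("pics/w5.png")[180:300,250:390]; cv2.imwrite("pics/w5d.png",cv2.resize(a,(700,600),interpolation=cv2.INTER_CUBIC))
E
```

```text
1.6 tip [array([309., 238.]), array([408., 238.])] hinge [array([265., 279.]), array([451., 280.])]
1.7 tip [array([308., 251.]), array([408., 252.])] hinge [array([265., 283.]), array([451., 283.])]
1.8 tip [array([308., 265.]), array([408., 265.])] hinge [array([264., 287.]), array([451., 287.])]
1.9 tip [array([308., 280.]), array([409., 280.])] hinge [array([264., 292.]), array([451., 292.])]
2.0 tip [array([308., 295.]), array([409., 295.])] hinge [array([264., 296.]), array([452., 296.])]
2.1 tip [array([308., 311.]), array([409., 311.])] hinge [array([264., 301.]), array([452., 301.])]
2.2 tip [array([308., 327.]), array([409., 327.])] hinge [array([264., 306.]), array([452., 306.])]
2.3 tip [array([308., 342.]), array([408., 342.])] hinge [array([264., 312.]), array([452., 312.])]
2.4 tip [array([308., 357.]), array([408., 357.])] hinge [array([264., 317.]), array([452., 317.])]
2.5 tip [array([308., 371.]), array([408., 371.])] hinge [array([264., 322.]), array([452., 322.])]
bar at face [array([266., 462.]), array([450., 462.])] lip [array([324., 436.]), array([392., 436.])]
```

View pics/w5d.png

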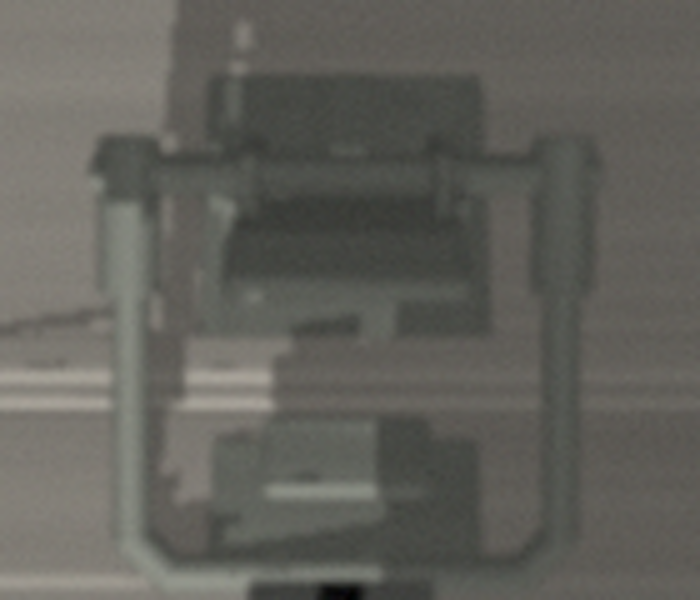

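The bar rests on the lid's face behind the lip: bar at row 462 in the first crop, lip at row about 436, both matching the prediction. Next I plan the lever press.

```bash
cat > lev.py <<'E'
from geo import *
pv=np.array([-.069,0,.075])
d=lambda a:np.array([-np.sin(a),0,-np.cos(a)])
n=lambda a:np.array([-np.cos(a),0,np.sin(a)])
def thL(L): return float(np.interp(L,[.5,2.2],[1.05,.72]))
def cp(L,r=.031,g=.0015): return pv+r*d(L)+g*n(L)
LO=(0,-.011)
E
python3 - <<'E'
from rig import manip
from lev import *
P=P0
def chk(pt,th,off,l):
    x=np.array([np.sin(th),0,-np.cos(th)]);z=np.array([np.cos(th),0,np.sin(th)])
    p=case2w(P,pt-(.022+off[0])*x-off[1]*z); q=manip.solve_ik(p.tolist(),rot(P,th).as_rotvec().tolist())
    print(l,(pt-off[1]*z).round(3),round(th,2),None if q is None else np.round(q,2))
chk(cp(2.3,.033,.008),.72,(.04,-.011),"app0")
chk(cp(2.3,.033,.008),.72,LO,"app1")
for L in np.arange(2.4,.1,-.2): chk(cp(L),thL(L),LO,round(L,2))
E
```

```text
app0 [-0.08  0.    0.11] 0.72 [-0.11  0.31  2.48  3.19  0.37  1.54]
app1 [-0.08  0.    0.11] 0.72 [-0.11  0.43  2.44  3.18  0.45  1.55]
2.4 [-0.081  0.     0.106] 0.72 [-0.11  0.44  2.44  3.18  0.46  1.56]
2.2 [-0.085  0.     0.102] 0.72 [-0.11  0.46  2.45  3.18  0.48  1.56]
2.0 [-0.089  0.     0.097] 0.76 [-0.11  0.5   2.47  3.17  0.59  1.56]
1.8 [-0.091  0.     0.091] 0.8 [-0.11  0.55  2.5   3.17  0.7   1.57]
1.6 [-0.093  0.     0.086] 0.84 [-0.1   0.61  2.51  3.17  0.82  1.57]
1.4 [-0.093  0.     0.08 ] 0.88 [-0.1   0.67  2.52  3.17  0.93  1.57]
1.2 [-0.092  0.     0.074] 0.91 [-0.1   0.74  2.53  3.17  1.04  1.58]
1.0 [-0.09   0.     0.068] 0.95 [-0.1   0.8   2.53  3.17  1.15  1.58]
0.8 [-0.086  0.     0.064] 0.99 [-0.1   0.86  2.53  3.17  1.24  1.58]
0.6 [-0.082  0.     0.06 ] 1.03 [-0.1   0.92  2.52  3.17  1.33  1.58]
0.4 [-0.077  0.     0.057] 1.05 [-0.1   0.94  2.51  3.17  1.36  1.58]
0.2 [-0.071  0.     0.054] 1.05 [-0.1   0.94  2.5   3.17  1.35  1.58]
```

```bash
python3 - <<'E'
from rig import manip
from lev import *
P=P0
goto(manip,P,cp(2.3,.033,.008),.72,.15,(.04,-.011))
goto(manip,P,cp(2.3,.033,.008),.72,.06,LO)
print(manip.get_time(),np.round(manip.get_contact_force(),1))
for L in [2.3,2.1,1.9,1.7,1.5]:
    goto(manip,P,cp(L),thL(L),.05,LO); print(round(L,2),round(manip.get_time(),2),np.round(manip.get_contact_force(),1))
snap(manip,"w6","wrist"); snap(manip,"s6","scene")
import cv2
t=[cv2.resize(cv2.imread("pics/s6.png")[200:290,270:390],(400,300),interpolation=cv2.INTER_CUBIC),cv2.resize(cv2.imread("pics/w6.png")[120:420,120:520],(400,300))]
cv2.imwrite("pics/m6.png",cv2.resize(np.hstack(t),(800,300)))
E
```

```text
14.7167 [0.4 0.4 0.1]
2.3 15.0 [-0.6  0.4 -0.2]
2.1 15.28 [-0.5 -0.2  0.1]
1.9 15.57 [-0.6  0.5 -0.8]
1.7 15.86 [ 0.4  0.9 -1. ]
1.5 16.14 [-0.2  0.3 -0.3]
```

View pics/m6.png

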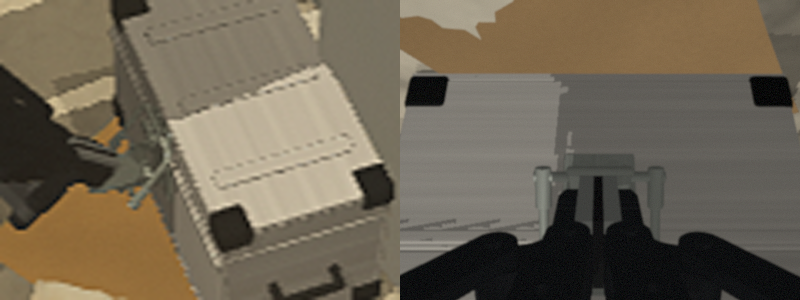

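```bash
python3 - <<'E'
from rig import manip
from lev import *
P=P0
for L in [1.35,1.2,1.05,.9]:
    goto(manip,P,cp(L),thL(L),.05,LO); print(round(L,2),round(manip.get_time(),2),np.round(manip.get_contact_force(),1))
snap(manip,"w7","wrist"); snap(manip,"s7","scene")
import cv2
t=[cv2.resize(cv2.imread("pics/s7.png")[200:290,270:390],(400,300),interpolation=cv2.INTER_CUBIC),cv2.resize(cv2.imread("pics/w7.png")[120:420,120:520],(400,300))]
cv2.imwrite("pics/m7.png",cv2.resize(np.hstack(t),(800,300)))
E
```

```text
1.35 16.49 [0.8 0.1 1.6]
1.2 16.74 [ 1.1 -0.5  3.1]
1.05 16.99 [-0.  -0.2  2.7]
0.9 17.24 [-1.2 -0.4  0.7]
```

View pics/m7.png

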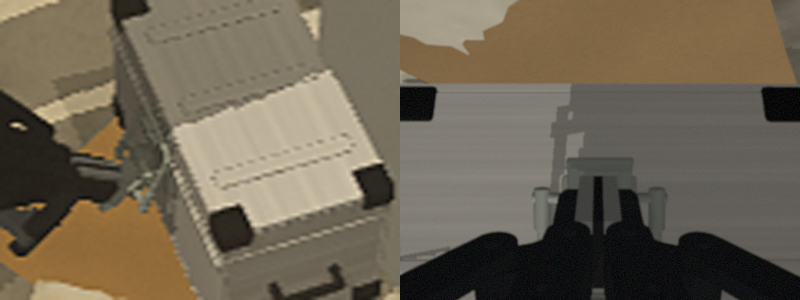

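The springs resist at about 3 N, so the bar is hooked. Continuing through dead centre.

```bash
python3 - <<'E'
from rig import manip
from lev import *
P=P0
for L in [.75,.6,.45,.3,.15]:
    goto(manip,P,cp(L),thL(L),.05,LO); print(round(L,2),round(manip.get_time(),2),np.round(manip.get_contact_force(),1))
manip.hold(.2)
pt=cp(.15)
goto(manip,P,pt,1.05,.12,(.05,-.011))
print(manip.get_time())
np.savez("w8.npz",p=manip.get_position(),r=manip.get_ee_rot())
snap(manip,"w8","wrist"); snap(manip,"s8","scene")
import cv2
t=[cv2.resize(cv2.imread("pics/s8.png")[200:290,270:390],(400,300),interpolation=cv2.INTER_CUBIC),cv2.imread("pics/w8.png")[60:360,120:520]]
cv2.imwrite("pics/m8.png",cv2.resize(np.hstack(t),(800,300)))
E
```

```text
0.75 17.59 [0.2 0.7 1.5]
0.6 17.84 [ 0.3 -0.3 -0.1]
0.45 18.09 [ 0.5 -0.5  0.1]
0.3 18.34 [-10.6   1.8   6. ]
0.15 18.59 [-29.5   4.9  16. ]Traceback (most recent call last):
  File "<stdin>", line 8, in <module>
  File "geo.py", line 26, in goto
    if line: manip.servo_line(p,o,rate=rate)
             ~~~~~~~~~~~~~~~~^^^^^^^^^^^^^^^
rig.IKError: the arm cannot follow that straight line within its joint ranges
```

```bash
python3 - <<'E'
from rig import manip
from lev import *
P=P0
goto(manip,P,cp(.45),1.05,.1,LO); print(np.round(manip.get_contact_force(),1))
goto(manip,P,cp(.45)+[-.012,0,.004],1.0,.1,LO); print(np.round(manip.get_contact_force(),1))
try: goto(manip,P,cp(.45)+[-.02,0,.06],.85,.15,LO)
except Exception as e:
    print(e); goto(manip,P,cp(.45)+[-.012,0,.05],.85,.15,LO)
print(manip.get_time(),np.round(manip.get_contact_force(),1))
np.savez("w8.npz",p=manip.get_position(),r=manip.get_ee_rot())
snap(manip,"w8","wrist"); snap(manip,"s8","scene")
import cv2
a=cv2.imread("pics/s8.png")[200:290,270:390]; cv2.imwrite("pics/s8c.png",cv2.resize(a,(800,600),interpolation=cv2.INTER_CUBIC))
E
```

```text
[-0.3 -0.1 -0.9]
[0.6 0.3 0.6]
19.9083 [ 0.5  0.2 -0.7]
```

View pics/s8c.png

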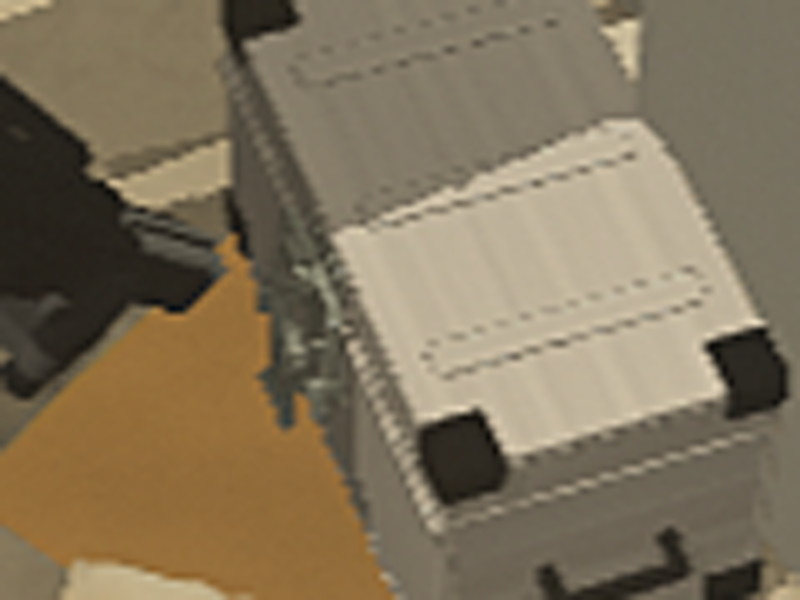

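View pics/w8.png

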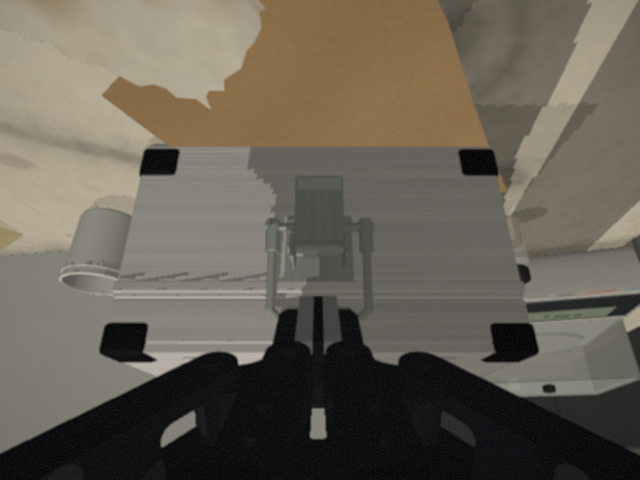

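```bash
python3 - <<'E'
from rig import manip
from lev import *
P=P0
goto(manip,P,cp(.45)+[-.02,0,.14],.8,.15,LO)
print(manip.get_time(),np.round(manip.get_contact_force(),1))
p,r=manip.get_position(),manip.get_ee_rot()
snap(manip,"w9","wrist"); snap(manip,"top9","top")
M=np.array([[-0.0007,-0.2688,0.9632,-0.12],[1,0.0002,0.0008,-0.0008],[-0.0004,0.9632,0.2688,-0.0678],[0,0,0,1]])
T=np.eye(4)
def setT(p,r):
    T[:3,:3]=R.from_rotvec(r).as_matrix();T[:3,3]=p; CAM["w"]=(415.09,317.72,246.21,T@M)
z=np.load("w8.npz")
for nm,(pp,rr) in {"w8":(z['p'],z['r']),"w9":(p,r)}.items():
    setT(pp,rr); print(nm)
    for L in [0,.1,.2,.3,.5]:
        b=pv+.037*d(L);h=pv+.014*d(L-.26); print(L,"tip",[proj("w",case2w(P,[b[0],y,b[2]])).round(1) for y in(-.012,.012)],"hinge",proj("w",case2w(P,[h[0],.025,h[2]])).round(1))
    print("seat bar",[proj("w",case2w(P,[-.0615,y,.107])).round(1) for y in(-.025,.025)],"lip",[proj("w",case2w(P,[-.067,y,.111])).round(1) for y in(-.009,.009)],"face top",proj("w",case2w(P,[-.055,0,.121])).round(1),"on face 114",proj("w",case2w(P,[-.057,0.025,.114])).round(1))
import cv2
for n_ in ("w8","w9"):
    a=cv2.imread(f"pics/{n_}.png")[100:340,220:420] if n_=="w8" else cv2.imread(f"pics/{n_}.png")[0:240,220:420]; cv2.imwrite(f"pics/{n_}c.png",cv2.resize(a,None,fx=2.5,fy=2.5,interpolation=cv2.INTER_CUBIC))
E
```

```text
20.6917 [-1.4  0.9 -0.2]
w8
0 tip [array([295.5, 183.4]), array([342.3, 183.4])] hinge [369.3 227.1]
0.1 tip [array([295.2, 179.5]), array([342.7, 179.5])] hinge [369.6 225.3]
0.2 tip [array([294.8, 176.2]), array([343.2, 176.2])] hinge [369.9 223.6]
0.3 tip [array([294.4, 173.5]), array([343.6, 173.5])] hinge [370.3 222.2]
0.5 tip [array([293.5, 170. ]), array([344.6, 170. ])] hinge [371.  220.2]
seat bar [array([264.4, 318.9]), array([373.7, 318.9])] lip [array([298.8, 324.4]), array([339.5, 324.4])] face top [319.1 352.8] on face 114 [373.4 336.5]
w9
0 tip [array([299.2,  87.9]), array([338.4,  88. ])] hinge [361.  120.4]
0.1 tip [array([299. ,  83.2]), array([338.7,  83.2])] hinge [361.2 118.3]
0.2 tip [array([298.7,  78.8]), array([339. ,  78.8])] hinge [361.4 116.4]
0.3 tip [array([298.4,  74.8]), array([339.3,  74.8])] hinge [361.6 114.5]
0.5 tip [array([297.9,  68.1]), array([340. ,  68.2])] hinge [362.1 111.4]
seat bar [array([273.4, 186.4]), array([364.5, 186.4])] lip [array([302.1, 186.2]), array([335.9, 186.2])] face top [318.9 214.3] on face 114 [364.3 201.7]
```

View pics/w9c.png

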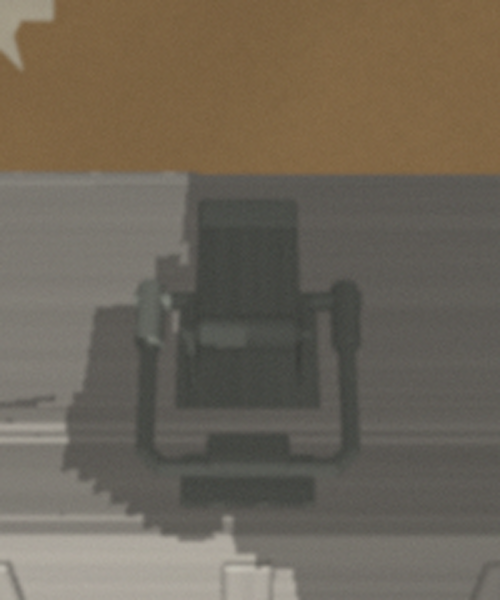

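View pics/w8c.png

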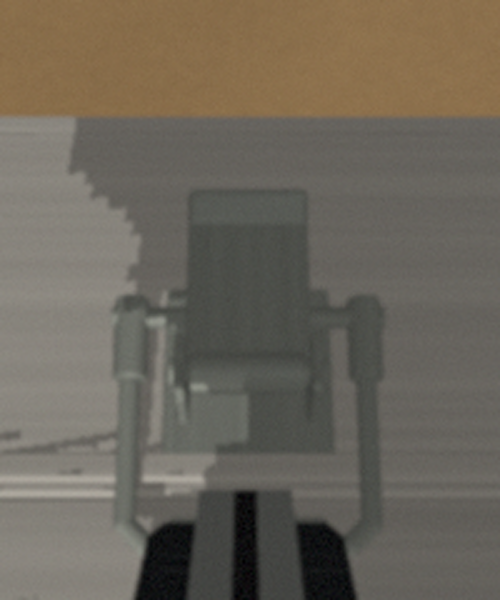

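View pics/top9.png

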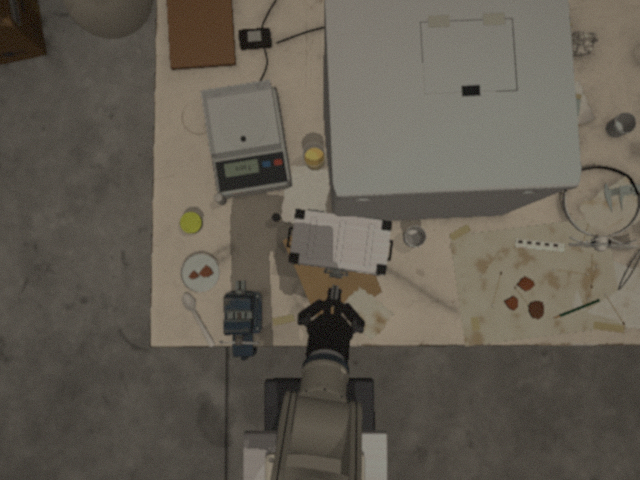

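Bar at crop row 462, i.e. image row 185 against 186 predicted for the seat, and it is behind the lip. The lever looks flat, but its flared end makes the angle ambiguous (apparent 0.1–0.2 rad). I'll probe it gently with the fingertip, which would also press it shut if it isn't.

```bash
python3 - <<'E'
from rig import manip
from lev import *
P=P0
th=.85; UP=(0,.011)
goto(manip,P,[-.092,0,.10],th,.15,UP)
goto(manip,P,[-.088,0,.050],th,.12,UP)
print(manip.get_time(),np.round(manip.get_contact_force(),1))
c=np.cos(P[2]);s=np.sin(P[2])
for x in [-.082,-.079,-.077,-.075,-.073,-.0715,-.070,-.069,-.068]:
    goto(manip,P,[x,0,.050],th,.04,UP); manip.hold(.1)
    F=manip.get_contact_force(); fx=c*F[0]+s*F[1]
    w=manip.get_position(); tool=R.from_rotvec(manip.get_ee_rot()).as_matrix(); u=w+tool@[.022,0,.011]; xc=c*(u[0]-P[0])+s*(u[1]-P[1])
    print(x,round(xc,4),round(u[2],4),round(fx,1),np.round(F,1))
    if fx<-12: break
goto(manip,P,[-.088,0,.050],th,.1,UP)
goto(manip,P,[-.094,0,.10],th,.15,UP)
goto(manip,P,[-.09,0,.19],.8,.2,UP)
manip.hold(.3)
print(manip.get_time(),np.round(manip.get_contact_force(),1))
snap(manip,"w10","wrist"); snap(manip,"s10","scene")
import cv2
a=cv2.imread("pics/w10.png")[0:240,180:460]; cv2.imwrite("pics/w10c.png",cv2.resize(a,(700,600),interpolation=cv2.INTER_CUBIC))
E
```

```text
22.2083 [0.6 0.6 0. ]
-0.082 -0.0818 0.0506 -0.4 [-0.3  0.4  0. ]
-0.079 -0.079 0.05 0.0 [ 0.  -0.2 -0. ]
-0.077 -0.077 0.05 0.4 [ 0.4 -0.2 -0.2]
-0.075 -0.075 0.05 0.1 [0.2 0.2 0.2]
-0.073 -0.073 0.05 -1.3 [-1.4 -0.7 -0.7]
-0.0715 -0.0715 0.05 0.3 [0.3 0.2 0.5]
-0.07 -0.0705 0.0498 -3.1 [-3.1  0.1  1.5]
-0.069 -0.0703 0.0498 -7.0 [-7.   0.5  4. ]
-0.068 -0.0702 0.0497 -10.9 [-10.9   0.8   7.8]
27.15 [ 0.9 -0.9  0.2]
```

View pics/w10c.png

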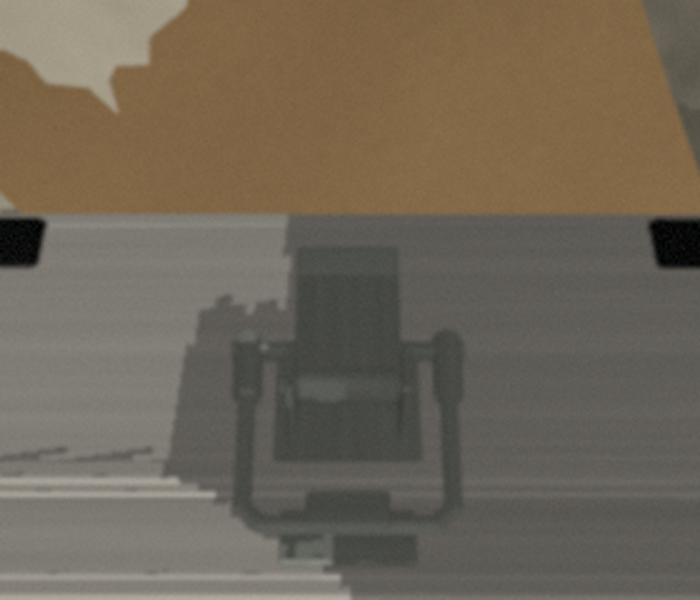

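View pics/s10.png

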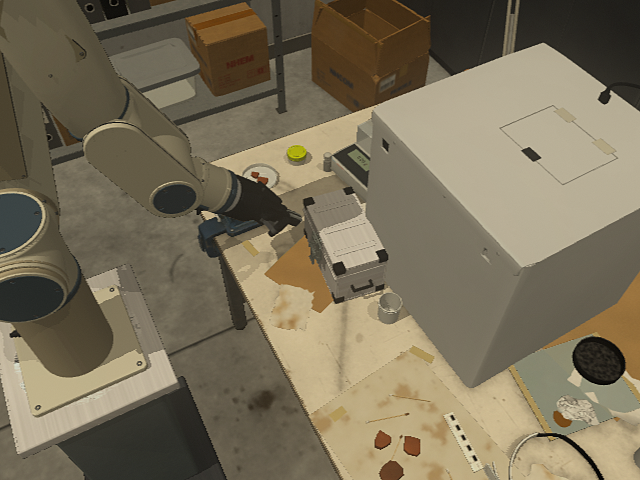

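The lever met the fingertip at x = -70.5 mm, as predicted for L = 0. The bar is in the hook at crop row 522, the arm is clear, and the jar and vial are upright in place. Handing in.

```bash
python3 - <<'E'
from rig import manip
manip.sign_off(); print(manip.get_time())
E
```

```text
the job is handed in; nothing more can be done
the job is handed in; nothing more can be done
```

The case is closed and clamped, and I handed the job in at about 27 s of the 48 s allowed. I pushed the lid shut, stopping at about 20 N of contact force. Then I swung the loop up over the keeper lip with the closed fingers and pressed the lever through dead centre. The spring resisted with about 3 N at around 1.2 rad and then dropped away as it snapped.

**Last checks:**
- **Bar:** it appears in the keeper behind the lip, about 1 pixel from where the seat should project.
- **Lever:** from the picture alone its angle was unclear, an apparent 0.1–0.2 rad, probably because the tip flares outward. A gentle probe touched its face at x = -70.5 mm, which is where a flat lever should be.
- **Surroundings:** vial, jar, dish and tub look unmoved in the last pictures. The tool was clear of everything, with contact force near zero.

**Two things went off plan:**
- **Overshoot:** I pushed slightly too far after the snap and pressed the flat lever with about 34 N through the fingertips.
- **Failed retreat:** one planned retreat line was refused by the arm, so I backed off another way. Neither left any visible effect.

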